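Set the ratchet to tighten and pull down the bench anvil's hold-down clamp

ROBOT

A 6-joint arm with a two-finger parallel gripper is mounted at the origin on the work surface. World frame = base frame: x ahead of the robot, y to its left, z up, the work surface at z = 0. Lengths are in m, angles in rad, forces in N, time in s.
With the tool pointing down it reaches from about 0.3 to 0.775 m from the base axis. Payload 14.6 kg.
Tool frame: the origin (TCP) lies midway between the tips of the shut fingers; the grasp point (between the pads) lies 19 mm behind it; z points along the fingers, y is the line along which they close (so a half turn about z gives the same grasp; the last joint's range is limited). The gripper opens to 94 mm and grips with 3 to 60 N. Pads are 16 mm wide; open, the fingers measure 119 mm over their backs; the gripper's body (75 mm by 177 mm) begins 78 mm behind the grasp point.
Start: joints at [1.168, 0.3, 1.521, -0, 1.321, -0.067], TCP at [0.181, 0.519, 0.205] pointing down, gripper open.
Joint ranges: [-3.03, 3.03], [-0.79, 2.21], [0.23, 2.52], [-1.04, 4.18], [0, 3.07], [-2.55, 2.55]. Speed limits (rad/s): [2.22, 2.22, 2.57, 3.14, 3.14, 3.14].

INTERFACE

Orientations are given as a 3x3 rotation matrix whose columns are the frame's x, y, z axes.
In Python, from rig import sensors, viewer, workorder, finder gives the robot as it stands.
- The arm moves only by the tool drive_tool, never from a script. Its argument "targets" is a list of rows, each a list of 7 numbers: the shift along the tool's x, y, z each as a share of 0.3 m, from -1 to 1, then the turn, a rotation vector about the tool's x, y, z each as a share of pi rad, from -1 to 1, then the opening, from -1 (shut) to 1 (fully open). A call has exactly 10 rows; each row shifts and turns the commanded pose from where the row before left it, along the tool's axes as they then stand; what a row does not reach is not made up. A row lasts 1/10 s, in which the tool goes at most 50 mm and 8.59 degrees, less where a joint would pass 70% of its speed; a pose out of reach is approached as far as the arm can. A call with a number of a shift or a turn outside -1 to 1 is refused whole. A call with a gripper value outside its range is refused whole. The fingers move at their own pace and stop on an object; "force" is the grip in N (left out, the last holds). Time passes only in rows, so rows that do not move let the fingers close, or fill a call up. It gives the time, the measured TCP pose, the force, the opening and the grip force at its end, in the units of the state.
- sensors.get_obs(): the state, without advancing time (a new reading comes with each control period).
- viewer.snapshot(name): name is "scene" or "top"; returns a dict with "frame" (480x640x3 uint8, blue, green, red), "fovy" (degrees; the focal length in pixels is half the picture's height over the tangent of half this angle, whatever the lens; pixels are square), "cx", "cy" (the principal point, pixels), "rvec" (rotation vector, rad) and "tvec" (3), from world to camera coordinates, as OpenCV has them. Camera axes: x right, y down, z forward; pixel columns grow to the right and rows downward; lengths in m; the calibration is good to about 2 mm. A picture is of the moment at which its call begins. There is no depth.
- workorder.sign_off(): hands the job in; it is judged then, once.
Trained networks look in a picture, given as the dict that the camera call returned (one of the last four; its "shot" number tells which), for a name from the list of things; names that differ only in an ending like _2 or _b are one class to them, and where a whole thing is asked for, a point or a joint stands for the part that bears it (a point fixed in the world has none). Each returns a list of dicts, best first, with "conf" (0 to 1); they miss things now and then, are a little off and sometimes report something else, mostly with a low value. They report only what shows in the picture. A call takes as long as a camera call.
- finder.look_for(picture, label): "box" ([centre column, centre row, width, height] in pixels, round what is visible of it).
- finder.pinpoint(picture, label): "xy" ([column, row] in pixels: a listed point, or the origin of a listed thing).
The state is a dict: "time_s": time; "joints": joint angles; "qvel": joint speeds; "joint_efforts": joint torques, N m; "tool_pos": TCP position; "orientation": TCP orientation; "contact_force": force on the tool from outside, world axes, zero at the start; "wrist_torque": the same for the moment, N m; "width": opening from 0.0 (shut) to 1.0 (fully open); "grip_force": force on a finger pad.
Only numpy, scipy, OpenCV 4.12 (cv2) and the standard library are available. Lean on these libraries where they do the work, as an engineer would, in place of code of your own. Each camera call takes 0.05 s, during which the arm holds its last target. There are 200 camera calls.

TASK

The hold-down clamp of the bench anvil has worked loose, and the ratchet handle on its nut is still set to loosen. Flip the small yellow reversing lever on the ratchet head over to its other side, to tighten, then work the handle back and forth, pulling it clockwise as seen from above, until the nut is tight at about 2 newton metres: feel it through the handle while pulling, and do not overtighten. Leave the lever set to tighten, let go, and leave the anvil and the other things on the bench where they are.

Things in the scene. Friction and masses are not known exactly. Their poses are not given: they have to be found in the camera images.
- stud (a point): Top centre of the ratchet head, on the upright axis of stud and nut about which the handle swings, 62.5 mm above the bench. Steel head 49 mm across, 13.5 mm thick; flat neck 16 mm wide; it stays on the nut and cannot be lifted off. Below it a blue strap clamp on a steel plate 10 mm thick that reaches 35 mm from the axis on the handle's side.
- grip (a point): Centre of the handle's red and black grip, 160 mm out from the stud axis, 57 mm above the bench. The grip is a level bar from 112 to 216 mm from the axis, 24 mm wide, 20 mm high, with free space under it and beside it. This point's x axis runs outwards along the handle, z up. A torque of 2 N m at the nut is 12.5 N square to the handle here.
- wrench (a joint): Swing of the handle about the stud, rad: 0 = straight away from the anvil, positive = counter-clockwise from above, stops at -1.4 and 1.4. Lever set to tighten: clockwise strokes drive the nut, after up to 0.35 rad of slack until the pawl meets a tooth; counter-clockwise strokes click back freely (0.13 N m). Lever set to loosen: the other way round.
- lever (a joint): Reversing lever, rad: about -0.33 = loosen (as found), +0.33 = tighten, stops at -0.36 and 0.36. Positive = swung counter-clockwise from above, as the handle swings back between pulls. It stays where it is put; about 2 N at the tab moves it. Its upright pivot lies on the handle's centre line, 26 mm out from the stud axis.
- lever_tab (a point): Middle of the lever's yellow thumb tab, 27 mm from the lever's pivot towards the grip, 76 mm above the bench. The tab is an upright block 8 mm wide across the lever, 10 mm along it, from 63 to 83 mm above the bench; it swings 9 mm to either side of the handle's centre line. Friction (0.12 N m) holds the handle while the lever is flipped.
- strap: Blue strap clamp 82 x 34 x 12 mm under the nut, toe on the anvil's foot; origin on the stud axis, 32 mm above the bench. The locking nut runs down at a steady 1.45 N m for 0.8 to 2.5 rad (not reported), then bites: torque climbs 3.5 N m per rad, clamp force 91 N per N m above 1.45; it holds when let go. Friction hides up to 0.8 N m once the handle stops: judge while pulling, or by the climb.
- anvil: Black bench anvil, 8.5 kg, foot 160 x 110 x 22 mm, face 170 x 62 mm at 121 mm above the bench, horn at one end. It stands loose on the plate. Origin under its centre, 90 mm from the stud axis, x along its length away from the horn.
- setter: Rivet setter standing on the bench beside the plate: steel, brass foot 20 mm across, 40 mm high; origin under its foot. To be left alone.
- rivet_jar: Glass jar 68 mm across, 75 mm high, near the anvil; origin at the centre of its underside. To be left alone.
- mallet: Green mallet lying on the bench behind the anvil (on the side away from the stud), head 62 mm across and 98 mm long, wooden handle to 160 mm from the head; origin under the head. To be left alone.
- tin: Open aluminium rivet bowl 72 mm across, 45 mm high, beyond the handle's end, about 0.34 m from the stud; origin at the centre of its underside. To be left alone.

How it is judged:
By the outcome, as a careful person would: the job done as asked, in the order asked, and still so for the second after the job is handed in, with the robot touching nothing.
It also fails if it takes over 72 s, if anything falls off the work surface, if the arm or the gripper's body presses on something with over 40 N, if the wrist force passes 120 N, or if a joint passes its speed limit or range.

## Working session

There is one attempt and no reset: what is moved stays moved. The work goes in short steps, Python scripts to look and compute and a tool call to move; the robot and the scene stay as the last step left them, time stands still between calls to the robot, and variables do not carry over. Pictures are saved under pics/ and viewed, at most 10 in all, crops included, and the job is handed in when it is done.

Besides the shell and the picture viewer there is one more tool, called after "Call:" as a command line: name --pt "numbers of a row" for each row, then --argument value for the rest. drive_tool: Moves the arm, as the interface text tells. Shift numbers are shares of 0.3 m and turn numbers shares of pi rad, none past 1 either way. Its arguments: {"type":"object","properties":{"targets":{"type":"array"},"force":{"type":"number"}},"required":["targets"]}

```bash
mkdir -p pics; cat > h.py <<'E'
import numpy as np, cv2
from rig import sensors, viewer, workorder, finder
def ray(p,uv):
    f=p["frame"].shape[0]/2/np.tan(np.radians(p["fovy"])/2)
    R=cv2.Rodrigues(np.array(p["rvec"],float))[0];t=np.array(p["tvec"],float).ravel()
    d=R.T@np.array([(uv[0]-p["cx"])/f,(uv[1]-p["cy"])/f,1]);return -R.T@t,d
def at(p,uv,z):
    c,d=ray(p,uv);return c+d*(z-c[2])/d[2]
def st():
    s=sensors.get_obs()
    print(s["time_s"],np.round(s["joints"],3),np.round(s["tool_pos"],4),np.round(s["contact_force"],2),np.round(s["wrist_torque"],2),round(s["width"],3),round(s["grip_force"],2));print(np.round(s["orientation"],3))
Z=dict(stud=.0625,grip=.057,lever_tab=.076,strap=.032,anvil=0,setter=0,rivet_jar=0,mallet=0,tin=0)
def find(names=Z,cams=("scene","top")):
    for c in cams:
        p=viewer.snapshot(c)
        cv2.imwrite(f"pics/{c}_{p['shot']}.png",p["frame"])
        for n in names:
            for r in finder.pinpoint(p,n)[:2]:
                print(c,n,round(r["conf"],2),np.round(r["xy"],1),np.round(at(p,r["xy"],Z[n]),4))
E
python3 - <<'E'
from h import *
st();find();import os;print(os.listdir('pics'))
E
```

```text
0.0 [ 1.168  0.3    1.522  0.     1.321 -0.067] [0.1811 0.519  0.2049] [ 0.19 -0.04  0.28] [ 0.06 -0.02  0.04] 0.998 0.0
[[-0.944  0.33  -0.   ]
 [ 0.33   0.944 -0.001]
 [ 0.    -0.001 -1.   ]]
scene stud 0.77 [326.  259.3] [0.6205 0.0755 0.0625]
scene stud 0.58 [301.5 233.1] [0.5995 0.0018 0.0625]
scene grip 0.71 [256.6 214. ] [ 0.611  -0.0992  0.057 ]
scene lever_tab 0.68 [324.5 256. ] [0.6256 0.0764 0.076 ]
scene lever_tab 0.66 [301. 232.] [0.6078 0.0082 0.076 ]
scene strap 0.51 [319.5 267.1] [0.6208 0.0611 0.032 ]
scene strap 0.48 [470. 306.] [0.5282 0.3087 0.032 ]
scene anvil 0.63 [369.6 291.6] [0.5875 0.1482 0.    ]
scene setter 0.6 [258.3 216.1] [ 0.5732 -0.1371  0.    ]
scene setter 0.57 [324.  375.7] [ 0.7689  0.1926 -0.    ]
scene rivet_jar 0.65 [425.7 214.2] [0.3573 0.1181 0.    ]
scene rivet_jar 0.65 [324.4 257.5] [0.5755 0.0352 0.    ]
scene mallet 0.98 [467.7 305.1] [0.5039 0.2968 0.    ]
scene tin 0.84 [166.1 222.7] [ 0.7025 -0.2654 -0.    ]
top stud 0.69 [300.1 223.9] [0.6105 0.0676 0.0625]
top grip 0.97 [394.9 223.7] [ 0.6082 -0.1011  0.057 ]
top lever_tab 0.6 [329.5 224.4] [0.6063 0.0156 0.076 ]
top strap 0.7 [305.6 226. ] [0.6115 0.0592 0.032 ]
top anvil 0.8 [261.1 240.2] [0.5913 0.1454 0.    ]
top setter 0.7 [236.8 153.3] [0.7627 0.1921 0.    ]
top rivet_jar 0.66 [277.4 358.8] [0.3707 0.1161 0.    ]
top rivet_jar 0.63 [389.9 222.2] [ 0.6206 -0.0997  0.    ]
top mallet 0.77 [180.2 292.8] [0.4949 0.2978 0.    ]
top mallet 0.54 [480.6 183.6] [ 0.6917 -0.2756  0.    ]
top tin 0.77 [479.7 185.4] [ 0.6882 -0.2737  0.    ]
['scene_1.png', 'top_2.png']
```

```bash
python3 - <<'E'
import cv2
a=cv2.imread('pics/scene_1.png')[150:400,120:500];b=cv2.imread('pics/top_2.png')[120:320,220:440]
import numpy as np
a=cv2.resize(a,(790,520));cv2.imwrite('pics/a.png',a);cv2.imwrite('pics/b.png',cv2.resize(b,None,fx=2.9,fy=2.9,interpolation=2)[:590])
E
```

```text
(no output)
```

View pics/a.png

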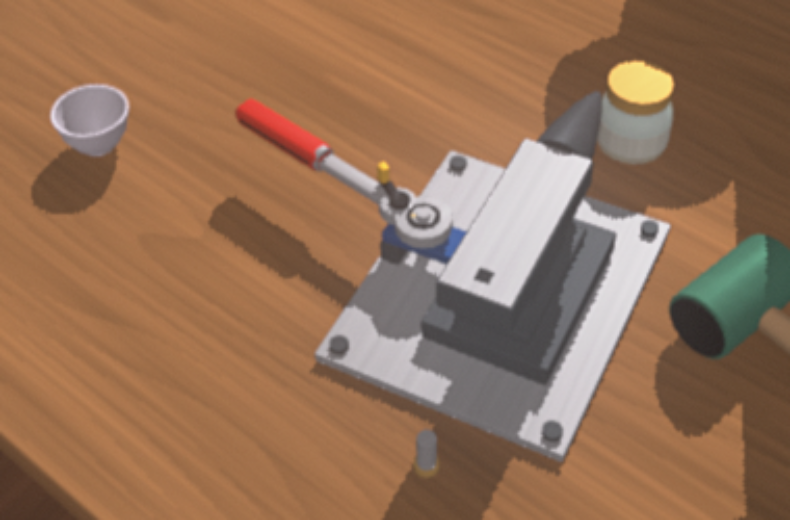

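View pics/b.png

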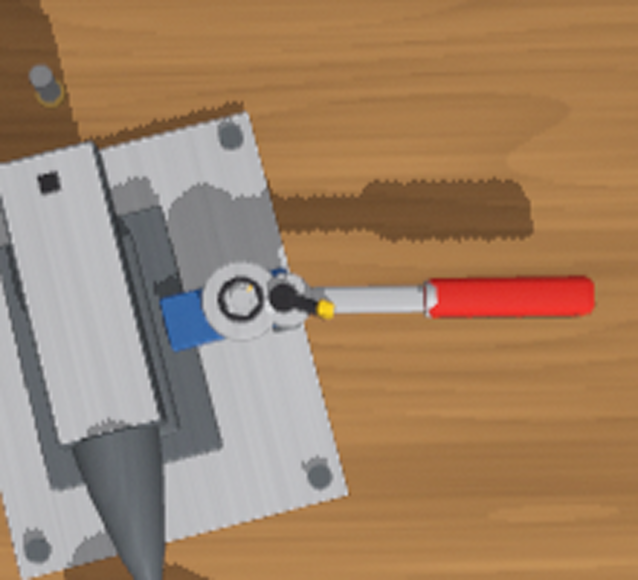

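The top view shows the stud at crop (241,299), the handle running right (world −y) with the grip centre at about (510,297), and the lever tab at (325,310), below the centre line (−x side, loosen). Nothing stands near the handle's sweep.

```bash
python3 - <<'E'
from h import *
p=viewer.snapshot("top")
f=lambda u,v:(220+u/2.9,120+v/2.9)
for n,u,v,z in [("stud",241,299,.0625),("gripL",428,300,.067),("gripR",595,295,.062),("tab",325,310,.083),("pivot",284,297,.07)]:
    print(n,np.round(at(p,f(u,v),z),4))
p=viewer.snapshot("scene")
g=lambda u,v:(120+u*380/790,150+v*250/520)
for n,u,v,z in [("stud",424,215,.0625),("tab",383,166,.083),("gripR",243,110,.06)]:
    print(n,np.round(at(p,g(u,v),z),4))
E
```

```text
stud [0.6119 0.0623 0.0625]
gripL [ 0.608  -0.0516  0.067 ]
gripR [ 0.6097 -0.1539  0.062 ]
tab [0.6007 0.0113 0.083 ]
pivot [0.6113 0.0358 0.07  ]
stud [0.612  0.064  0.0625]
tab [0.6052 0.0137 0.083 ]
gripR [ 0.6148 -0.1469  0.06  ]
```

Call:
drive_tool --pt "-0.1285 -0.0837 0 0 0 0 -1" --pt "-0.1285 -0.0837 0 0 0 0 -1" --pt "-0.1285 -0.0837 0 0 0 0 -1" --pt "-0.1285 -0.0837 0 0 0 0 -1" --pt "-0.1285 -0.0837 0 0 0 0 -1" --pt "-0.1285 -0.0837 0 0 0 0 -1" --pt "-0.1285 -0.0837 0 0 0 0 -1" --pt "-0.1285 -0.0837 0 0 0 0 -1" --pt "-0.1285 -0.0837 0 0 0 0 -1" --pt "-0.1285 -0.0837 0 0 0 0 -1" --force 25

```text
time_s: 2.1
tool_pos: [0.4634, 0.1534, 0.2057]
orientation: [[-0.944, 0.33, 0.001], [0.33, 0.944, 0.0], [-0.0, 0.0, -1.0]]
contact_force: [1.3, 0.3, -0.3]
width: 0.188
grip_force: 0.0
```

Call:
drive_tool --pt "-0.1285 -0.0837 0 0 0 0 -1" --pt "-0.1285 -0.0837 0 0 0 0 -1" --pt "-0.1285 -0.0837 0 0 0 0 -1" --pt "-0.1285 -0.0837 0 0 0 0 -1" --pt "0 0 0 0 0 0.0469 -1" --pt "0 0 0 0 0 0.0469 -1" --pt "0 0 0 0 0 0.0469 -1" --pt "0 0 0 0 0 0.0469 -1" --pt "0 0 0 0 0 0.0469 -1" --pt "0 0 0 0 0 0.0469 -1"

```text
time_s: 3.1
tool_pos: [0.575, 0.0095, 0.2054]
orientation: [[-0.338, 0.941, -0.0], [0.941, 0.338, 0.0], [0.0, -0.0, -1.0]]
contact_force: [-0.3, -0.2, -0.2]
width: 0.004
grip_force: 0.0
```

Call:
drive_tool --pt "0 0 0 0 0 0.0366 -1" --pt "0 0 0 0 0 0.0366 -1" --pt "0 0 0 0 0 0.0366 -1" --pt "0 0 0.1 0 0 0 -1" --pt "0 0 0.1 0 0 0 -1" --pt "0 0 0.1 0 0 0 -1" --pt "0 0 0.05 0 0 0 -1" --pt "0 0 0.05 0 0 0 -1" --pt "0 0 0.03 0 0 0 -1" --pt "0 0 0 0 0 0 -1"

```text
time_s: 4.1
tool_pos: [0.5746, 0.0095, 0.0756]
orientation: [[-0.006, 1.0, -0.001], [1.0, 0.006, 0.0], [0.0, -0.001, -1.0]]
contact_force: [-0.0, -0.3, -0.5]
width: 0.003
grip_force: 0.0
```

```bash
python3 - <<'E'
from h import *
st()
p=viewer.snapshot("scene");a=cv2.resize(p["frame"][180:300,230:400],None,fx=4.5,fy=4.5,interpolation=2);cv2.imwrite("pics/c.png",a)
E
```

```text
4.1 [-0.047  0.491  1.577 -0.     1.076 -0.053] [0.5746 0.0095 0.0756] [-0.01 -0.27 -0.52] [-0.06  0.01  0.03] 0.003 0.0
[[-0.006  1.    -0.001]
 [ 1.     0.006  0.   ]
 [ 0.    -0.001 -1.   ]]
```

View pics/c.png

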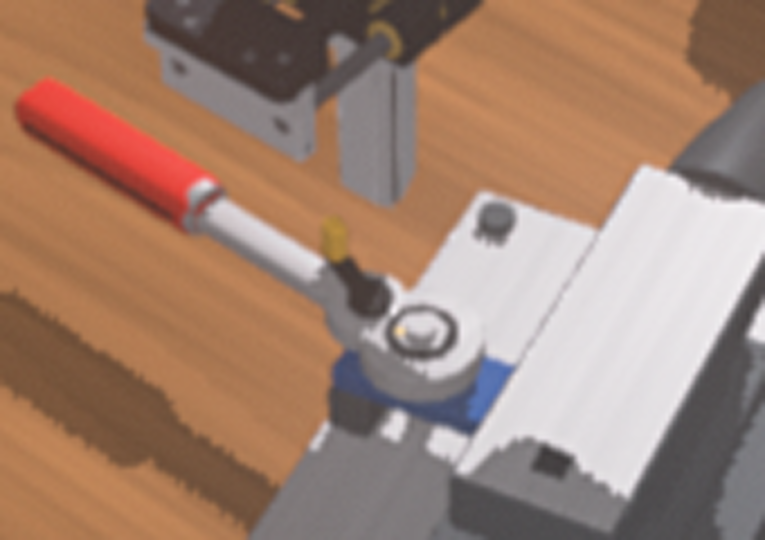

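The fingers stand behind the yellow tab (335,240), on its −x side, at tab height and clear of it. Next I push +x.

Call:
drive_tool --pt "0 0.0073 0 0 0 0 -1" --pt "0 0.0073 0 0 0 0 -1" --pt "0 0.0073 0 0 0 0 -1" --pt "0 0.0073 0 0 0 0 -1" --pt "0 0.0073 0 0 0 0 -1" --pt "0 0.0073 0 0 0 0 -1" --pt "0 0.0073 0 0 0 0 -1" --pt "0 0.0073 0 0 0 0 -1" --pt "0 0.0073 0 0 0 0 -1" --pt "0 0.0073 0 0 0 0 -1"

```text
time_s: 5.15
tool_pos: [0.597, 0.0095, 0.0765]
orientation: [[-0.006, 1.0, -0.0], [1.0, 0.006, -0.0], [-0.0, -0.0, -1.0]]
contact_force: [-2.2, -1.7, 2.0]
width: 0.007
grip_force: 1.2
```

```bash
python3 - <<'E'
from h import *
st()
p=viewer.snapshot("scene");a=cv2.resize(p["frame"][180:300,230:400],None,fx=4.5,fy=4.5,interpolation=2);cv2.imwrite("pics/d.png",a)
E
```

```text
5.15 [-0.045  0.533  1.508 -0.     1.1   -0.051] [0.597  0.0095 0.0765] [-2.23 -1.73  1.98] [-0.39  0.41 -0.07] 0.007 1.21
[[-0.006  1.    -0.   ]
 [ 1.     0.006 -0.   ]
 [-0.    -0.    -1.   ]]
```

View pics/d.png

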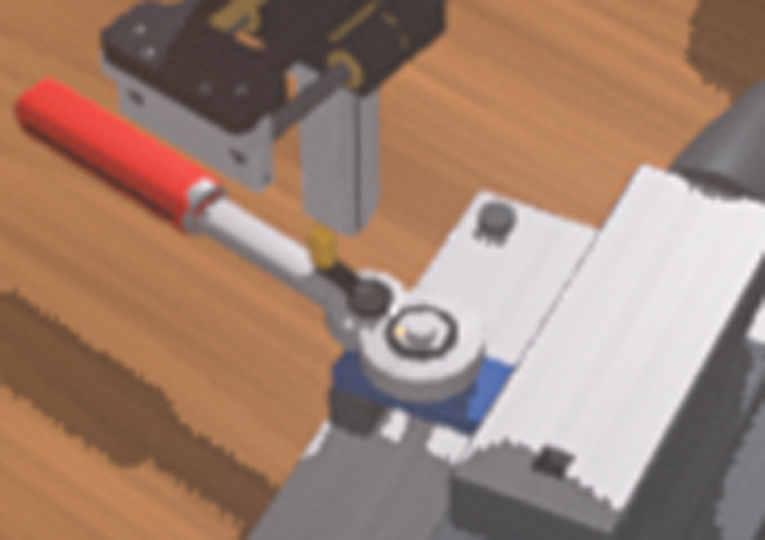

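The tab (320,245) is now roughly on the centre line and the handle has not moved. I keep pushing.

Call:
drive_tool --pt "0 0.003 0 0 0 0 -1" --pt "0 0.003 0 0 0 0 -1" --pt "0 0.003 0 0 0 0 -1" --pt "0 0.003 0 0 0 0 -1" --pt "0 0.003 0 0 0 0 -1" --pt "0 0.003 0 0 0 0 -1" --pt "0 0.003 0 0 0 0 -1" --pt "0 0.003 0 0 0 0 -1" --pt "0 0.003 0 0 0 0 -1" --pt "0 0.003 0 0 0 0 -1"

```text
time_s: 6.2
tool_pos: [0.6059, 0.0098, 0.0764]
orientation: [[-0.006, 1.0, -0.0], [1.0, 0.006, 0.0], [0.0, -0.0, -1.0]]
contact_force: [-1.7, -0.4, 1.5]
width: 0.006
grip_force: 1.2
```

```bash
python3 - <<'E'
from h import *
st()
p=viewer.snapshot("scene");a=cv2.resize(p["frame"][180:300,230:400],None,fx=4.5,fy=4.5,interpolation=2);cv2.imwrite("pics/e.png",a)
E
```

```text
6.2 [-0.044  0.551  1.48   0.     1.11  -0.05 ] [0.6059 0.0098 0.0764] [-1.66 -0.44  1.49] [-0.15  0.44 -0.02] 0.006 1.2
[[-0.006  1.    -0.   ]
 [ 1.     0.006  0.   ]
 [ 0.    -0.    -1.   ]]
```

View pics/e.png

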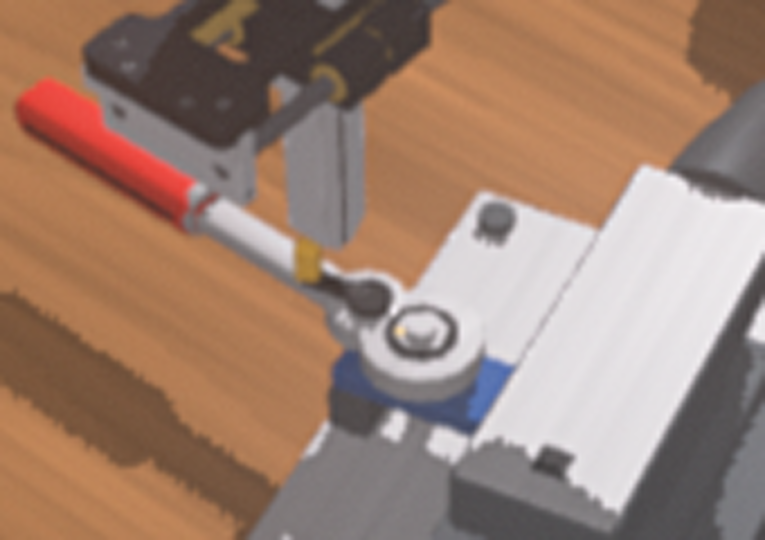

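Call:
drive_tool --pt "0 0.002 0 0 0 0 -1" --pt "0 0.002 0 0 0 0 -1" --pt "0 0.002 0 0 0 0 -1" --pt "0 0.002 0 0 0 0 -1" --pt "0 0.002 0 0 0 0 -1" --pt "0 0.002 0 0 0 0 -1" --pt "0 0 0 0 0 0 -1" --pt "0 0 0 0 0 0 -1" --pt "0 0 0 0 0 0 -1" --pt "0 0 0 0 0 0 -1"

```text
time_s: 7.25
tool_pos: [0.6095, 0.0098, 0.0765]
orientation: [[-0.006, 1.0, 0.0], [1.0, 0.006, 0.0], [0.0, 0.0, -1.0]]
contact_force: [-2.6, 1.5, 1.7]
width: 0.006
grip_force: 1.0
```

```bash
python3 - <<'E'
from h import *
st()
p=viewer.snapshot("scene");hsv=cv2.cvtColor(p["frame"],40)
m=cv2.inRange(hsv,(18,140,80),(32,255,255));m[:,:270]=0;m[:225]=0;m[250:]=0;m[:,325:]=0
v,u=np.nonzero(m);print(len(u),u.mean(),v.mean(),at(p,(u.mean(),v.mean()),.075))
print([(r["conf"],at(p,r["xy"],.076)) for r in finder.pinpoint(p,"lever_tab")[:3]],[(r["conf"],at(p,r["xy"],.057)) for r in finder.pinpoint(p,"grip")[:1]])
p0=cv2.imread("pics/scene_1.png");hsv=cv2.cvtColor(p0,40)
m=cv2.inRange(hsv,(18,140,80),(32,255,255));m[:,:270]=0;m[:220]=0;m[250:]=0;m[:,325:]=0
v,u=np.nonzero(m);print(len(u),u.mean(),v.mean(),at(p,(u.mean(),v.mean()),.075))
a=cv2.resize(p["frame"][180:300,230:400],None,fx=4.5,fy=4.5,interpolation=2);cv2.imwrite("pics/f.png",a)
E
```

```text
7.25 [-0.044  0.558  1.469  0.     1.114 -0.05 ] [0.6095 0.0098 0.0765] [-2.6   1.55  1.72] [0.16 0.41 0.06] 0.006 0.98
[[-0.006  1.     0.   ]
 [ 1.     0.006  0.   ]
 [ 0.     0.    -1.   ]]
38 296.7631578947368 239.26315789473685 [0.62517179 0.01344407 0.075     ]
[(0.51, array([0.63740669, 0.01227528, 0.076     ]))] [(0.89, array([ 0.61602836, -0.10159599,  0.057     ]))]
44 304.0681818181818 232.3181818181818 [0.60420609 0.01226647 0.075     ]
```

View pics/f.png

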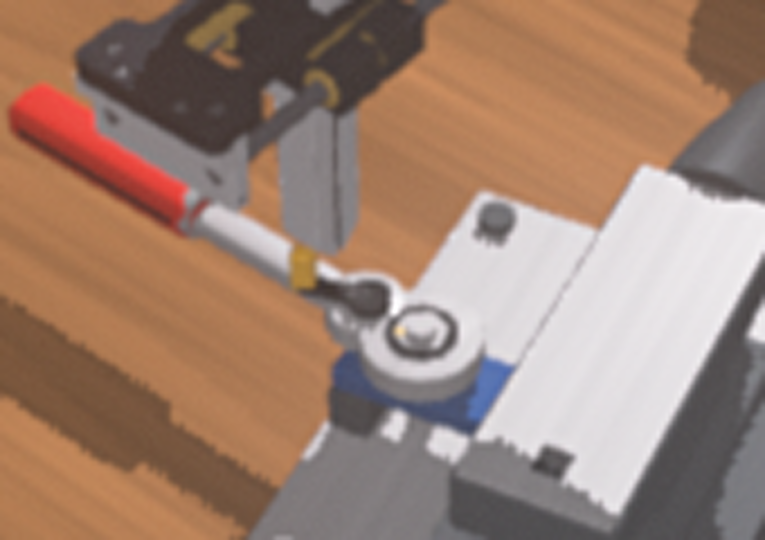

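The tab (303,268) has crossed to the +x side. The handle followed a few mm counter-clockwise, so the lever is against its stop and set to tighten. Now I retreat and go to the grip.

Call:
drive_tool --pt "0 -0.025 0 0 0 0 -1" --pt "0 -0.025 0 0 0 0 -1" --pt "0 0 -0.1 0 0 0 0.2" --pt "0 0 -0.1 0 0 0 0.2" --pt "-0.119 0.023 0 0 0 0 0.2" --pt "-0.119 0.023 0 0 0 0 0.2" --pt "-0.119 0.023 0 0 0 0 0.2" --pt "0 0 0.05 0 0 0 0.2" --pt "0 0 0.05 0 0 0 0.2" --pt "0 0 0 0 0 0 0.2"

```text
time_s: 8.4
tool_pos: [0.6142, -0.0962, 0.1036]
orientation: [[-0.007, 1.0, -0.004], [1.0, 0.007, 0.001], [0.001, -0.004, -1.0]]
contact_force: [-1.2, -0.9, -0.2]
width: 0.598
grip_force: 0.0
```

```bash
python3 - <<'E'
from h import *
st();find(["grip","lever_tab"])
p=viewer.snapshot("top");hsv=cv2.cvtColor(p["frame"],40)
m=cv2.inRange(hsv,(0,170,100),(8,255,255))|cv2.inRange(hsv,(172,170,100),(180,255,255))
v,u=np.nonzero(m);print(len(u),u.min(),u.max(),at(p,(u.mean(),v.mean()),.065))
E
```

```text
8.4 [-0.214  0.554  1.406  0.     1.186 -0.221] [ 0.6142 -0.0962  0.1036] [-1.25 -0.94 -0.25] [-0.05  0.09  0.02] 0.598 0.0
[[-0.007  1.    -0.004]
 [ 1.     0.007  0.001]
 [ 0.001 -0.004 -1.   ]]
scene lever_tab 0.65 [291.5 236.1] [0.6259 0.0019 0.076 ]
top lever_tab 0.7 [328.6 212.5] [0.6274 0.0167 0.076 ]
9 368 370 [ 0.61605897 -0.05494315  0.065     ]
```

Call:
drive_tool --pt "0 0 0.0733 0 0 0 0.2" --pt "0 0 0.0733 0 0 0 0.2" --pt "0 0 0.0733 0 0 0 0.2" --pt "0 0 0 0 0 0 -1" --pt "0 0 0 0 0 0 -1" --pt "0 0 0 0 0 0 -1" --pt "0 0 0 0 0 0 -1" --pt "0 0 0 0 0 0 -1" --pt "0 0 0 0 0 0 -1" --pt "0 0 0 0 0 0 -1" --force 25

```text
time_s: 9.75
tool_pos: [0.6162, -0.0974, 0.0416]
orientation: [[-0.006, 1.0, 0.001], [1.0, 0.006, -0.0], [-0.0, 0.001, -1.0]]
contact_force: [-1.5, -0.2, 6.6]
width: 0.257
grip_force: 25.0
```

```bash
python3 - <<'E'
from h import *
st();find(["stud"])
E
```

```text
9.75 [-0.215  0.631  1.443 -0.     1.066 -0.222] [ 0.6162 -0.0974  0.0416] [-1.5  -0.19  6.58] [-0.01  0.42  0.24] 0.257 25.0
[[-0.006  1.     0.001]
 [ 1.     0.006 -0.   ]
 [-0.     0.001 -1.   ]]
scene stud 0.83 [324.1 253.4] [0.6119 0.0643 0.0625]
top stud 0.84 [302.4 220.4] [0.6167 0.0635 0.0625]
top stud 0.28 [181.3 293.4] [0.4918 0.2773 0.0625]
```

Call:
drive_tool --pt "0.0017 0.0428 -0.013 0 0 -0.02546 -1" --pt "0.0017 0.0428 0 0 0 -0.02546 -1" --pt "0.0017 0.0428 0 0 0 -0.02546 -1" --pt "0.0017 0.0428 0 0 0 -0.02546 -1" --pt "0.0017 0.0428 0 0 0 -0.02546 -1" --pt "0.0017 0.0428 0 0 0 -0.02546 -1" --pt "0.0017 0.0428 0 0 0 -0.02546 -1" --pt "0.0017 0.0428 0 0 0 -0.02546 -1" --pt "0.0017 0.0428 0 0 0 -0.02546 -1" --pt "0.0017 0.0428 0 0 0 -0.02546 -1"

```text
time_s: 10.95
tool_pos: [0.7294, -0.0472, 0.0419]
orientation: [[-0.724, 0.69, -0.005], [0.69, 0.724, 0.001], [0.004, -0.003, -1.0]]
contact_force: [-5.8, 3.0, -10.3]
width: 0.255
grip_force: 25.0
```

```bash
cat >> h.py <<'E'
def tq(c=(.6125,.0635)):
    s=sensors.get_obs();o=np.array(s["orientation"]);r=np.array(s["tool_pos"])[:2]-c;F=np.array(s["contact_force"]);R=np.hypot(*r);e=r/R
    t=np.array([-e[1],e[0]])
    print("t",s["time_s"],"R",round(R,4),"phi",round(np.arctan2(r[1],r[0]),3),"yaw-90",round(np.arctan2(o[1,1],o[0,1])-np.pi/2,3),"Ftan",round(F[:2]@t,2),"Frad",round(F[:2]@e,2),"Fz",round(F[2],2),"Mz",round(s["wrist_torque"][2],2),"torque",round(F[:2]@t*R,3),"+Mz",round(F[:2]@t*R+s["wrist_torque"][2],3),"w",round(s["width"],3),"z",round(s["tool_pos"][2],4))
E
python3 -c "
from h import *
tq();st()"
```

```text
t 10.95 R 0.1611 phi -0.758 yaw-90 -0.761 Ftan -1.79 Frad -6.24 Fz -10.28 Mz 0.13 torque -0.289 +Mz -0.161 w 0.255 z 0.0419
10.95 [-0.115  0.862  1.042  0.     1.244 -0.924] [ 0.7294 -0.0472  0.0419] [ -5.76   2.99 -10.28] [0.34 0.89 0.13] 0.255 25.0
[[-0.724  0.69  -0.005]
 [ 0.69   0.724  0.001]
 [ 0.004 -0.003 -1.   ]]
```

Call:
drive_tool --pt "0.0017 -0.0428 0.007 0 0 0.02546 -1" --pt "0.0017 -0.0428 0 0 0 0.02546 -1" --pt "0.0017 -0.0428 0 0 0 0.02546 -1" --pt "0.0017 -0.0428 0 0 0 0.02546 -1" --pt "0.0017 -0.0428 0 0 0 0.02546 -1" --pt "0.0017 -0.0428 0 0 0 0.02546 -1" --pt "0.0017 -0.0428 0 0 0 0.02546 -1" --pt "0.0017 -0.0428 0 0 0 0.02546 -1" --pt "0.0017 -0.0428 0 0 0 0.02546 -1" --pt "0.0017 -0.0428 0 0 0 0.02546 -1"

```text
time_s: 11.95
tool_pos: [0.6156, -0.0974, 0.0419]
orientation: [[-0.003, 1.0, 0.001], [1.0, 0.003, -0.0], [-0.0, 0.001, -1.0]]
contact_force: [7.1, 0.7, -8.6]
width: 0.253
grip_force: 25.1
```

```bash
python3 -c "
from h import *
tq()"
```

```text
t 11.95 R 0.161 phi -1.552 yaw-90 -1.568 Ftan 7.16 Frad -0.54 Fz -8.56 Mz 0.33 torque 1.152 +Mz 1.486 w 0.253 z 0.0419
```

Call:
drive_tool --pt "0.0001 -0.0075 0.004 0 0 0.0044 -1" --pt "0.0001 -0.0075 0.004 0 0 0.0044 -1" --pt "0.0001 -0.0075 0.004 0 0 0.0044 -1" --pt "0.0001 -0.0075 0 0 0 0.0044 -1" --pt "0.0001 -0.0075 0 0 0 0.0044 -1" --pt "0.0001 -0.0075 0 0 0 0.0044 -1" --pt "0.0001 -0.0075 0 0 0 0.0044 -1" --pt "0.0001 -0.0075 0 0 0 0.0044 -1" --pt "0.0001 -0.0075 0 0 0 0.0044 -1" --pt "0.0001 -0.0075 0 0 0 0.0044 -1"

```text
time_s: 12.95
tool_pos: [0.5963, -0.0965, 0.0416]
orientation: [[0.13, 0.992, 0.007], [0.992, -0.13, -0.002], [-0.001, 0.007, -1.0]]
contact_force: [5.5, -3.0, 15.3]
width: 0.258
grip_force: 25.2
```

```bash
python3 -c "
from h import *
tq()"
```

```text
t 12.95 R 0.1608 phi -1.672 yaw-90 -1.701 Ftan 5.75 Frad 2.44 Fz 15.29 Mz 0.43 torque 0.925 +Mz 1.355 w 0.258 z 0.0416
```

Call:
drive_tool --pt "0.0001 -0.0075 -0.004 0 0 0.003 -1" --pt "0.0001 -0.0075 -0.004 0 0 0.003 -1" --pt "0.0001 -0.0075 0 0 0 0.003 -1" --pt "0.0001 -0.0075 0 0 0 0.003 -1" --pt "0.0001 -0.0075 0 0 0 0.0035 -1" --pt "0.0001 -0.0075 0 0 0 0.004 -1" --pt "0.0001 -0.0075 0 0 0 0.0044 -1" --pt "0.0001 -0.0075 0 0 0 0.0044 -1" --pt "0.0001 -0.0075 0 0 0 0.0044 -1" --pt "0.0001 -0.0075 0 0 0 0.0044 -1"

```text
time_s: 13.95
tool_pos: [0.5731, -0.0924, 0.0417]
orientation: [[0.246, 0.969, 0.004], [0.969, -0.246, -0.001], [-0.0, 0.004, -1.0]]
contact_force: [10.2, -5.8, -4.4]
width: 0.25
grip_force: 25.0
```

```bash
python3 -c "
from h import *
tq()"
```

```text
t 13.95 R 0.1608 phi -1.818 yaw-90 -1.819 Ftan 11.34 Frad 3.09 Fz -4.41 Mz -0.45 torque 1.824 +Mz 1.37 w 0.25 z 0.0417
```

Call:
drive_tool --pt "-0.0005 -0.0075 0 0 0 0.0048 -1" --pt "-0.0005 -0.0075 0 0 0 0.0048 -1" --pt "0.0001 -0.0075 0 0 0 0.0048 -1" --pt "0.0001 -0.0075 0 0 0 0.0048 -1" --pt "0.0001 -0.0075 0 0 0 0.0044 -1" --pt "0.0001 -0.0075 0 0 0 0.0044 -1" --pt "0.0001 -0.0075 0 0 0 0.0044 -1" --pt "0.0001 -0.0075 0 0 0 0.0044 -1" --pt "0.0001 -0.0075 0 0 0 0.0044 -1" --pt "0.0001 -0.0075 0 0 0 0.0044 -1"

```text
time_s: 14.95
tool_pos: [0.5517, -0.0853, 0.0417]
orientation: [[0.381, 0.924, 0.004], [0.924, -0.381, -0.001], [0.0, 0.004, -1.0]]
contact_force: [8.8, -4.8, -3.4]
width: 0.255
grip_force: 25.0
```

```bash
python3 -c "
from h import *
tq()"
```

```text
t 14.95 R 0.1608 phi -1.958 yaw-90 -1.962 Ftan 9.97 Frad 1.1 Fz -3.4 Mz -0.25 torque 1.603 +Mz 1.353 w 0.255 z 0.0417
```

Call:
drive_tool --pt "0.0001 -0.0075 0 0 0 0.005 -1" --pt "0.0001 -0.0075 0 0 0 0.005 -1" --pt "0.0001 -0.0075 0 0 0 0.0045 -1" --pt "0.0001 -0.0075 0 0 0 0.0045 -1" --pt "0.0001 -0.0075 0 0 0 0.0045 -1" --pt "0.0001 -0.0075 0 0 0 0.0045 -1" --pt "0.0001 -0.0075 0 0 0 0.0045 -1" --pt "0.0001 -0.0075 0 0 0 0.0045 -1" --pt "0.0001 -0.0075 0 0 0 0.0045 -1" --pt "0.0001 -0.0075 0 0 0 0.0045 -1"

```text
time_s: 15.95
tool_pos: [0.5315, -0.0753, 0.0417]
orientation: [[0.51, 0.86, 0.003], [0.86, -0.51, -0.002], [0.0, 0.004, -1.0]]
contact_force: [7.0, -6.3, -3.1]
width: 0.255
grip_force: 25.0
```

```bash
python3 -c "
from h import *
tq()"
```

```text
t 15.95 R 0.1607 phi -2.099 yaw-90 -2.106 Ftan 9.22 Frad 1.91 Fz -3.13 Mz -0.07 torque 1.482 +Mz 1.412 w 0.255 z 0.0417
```

Call:
drive_tool --pt "0.0001 -0.0075 0 0 0 0.0045 -1" --pt "0.0001 -0.0075 0 0 0 0.0045 -1" --pt "0.0001 -0.0075 0 0 0 0.0045 -1" --pt "0.0001 -0.0075 0 0 0 0.0045 -1" --pt "0.0001 -0.0075 0 0 0 0.0045 -1" --pt "0.0001 -0.0075 0 0 0 0.0045 -1" --pt "0.0001 -0.0075 0 0 0 0.0045 -1" --pt "0.0001 -0.0075 0 0 0 0.0045 -1" --pt "0.0001 -0.0075 0 0 0 0.0045 -1" --pt "0.0001 -0.0075 0 0 0 0.0045 -1"

```text
time_s: 16.95
tool_pos: [0.5129, -0.0625, 0.0417]
orientation: [[0.626, 0.78, 0.003], [0.78, -0.626, -0.002], [0.0, 0.003, -1.0]]
contact_force: [5.1, -8.6, -2.7]
width: 0.256
grip_force: 25.0
```

```bash
python3 -c "
from h import *
tq()"
```

```text
t 16.95 R 0.1606 phi -2.24 yaw-90 -2.248 Ftan 9.39 Frad 3.58 Fz -2.65 Mz -0.05 torque 1.508 +Mz 1.463 w 0.256 z 0.0417
```

Call:
drive_tool --pt "-0.001 -0.0075 0 0 0 0.0045 -1" --pt "-0.001 -0.0075 0 0 0 0.0045 -1" --pt "0.0001 -0.0075 0 0 0 0.0045 -1" --pt "0.0001 -0.0075 0 0 0 0.0045 -1" --pt "0.0001 -0.0075 0 0 0 0.0045 -1" --pt "0.0001 -0.0075 0 0 0 0.0045 -1" --pt "0.0001 -0.0075 0 0 0 0.0045 -1" --pt "0.0001 -0.0075 0 0 0 0.0045 -1" --pt "0.0001 -0.0075 0 0 0 0.0045 -1" --pt "0.0001 -0.0075 0 0 0 0.0045 -1"

```text
time_s: 17.95
tool_pos: [0.4963, -0.0473, 0.0417]
orientation: [[0.73, 0.684, 0.003], [0.684, -0.73, -0.001], [0.001, 0.003, -1.0]]
contact_force: [7.3, -7.1, -3.6]
width: 0.253
grip_force: 25.0
```

```bash
python3 -c "
from h import *
tq()"
```

```text
t 17.95 R 0.1606 phi -2.38 yaw-90 -2.389 Ftan 10.21 Frad -0.41 Fz -3.61 Mz -0.02 torque 1.639 +Mz 1.621 w 0.253 z 0.0417
```

Call:
drive_tool --pt "0 -0.004 0 0 0 0.0023 -1" --pt "0 -0.004 0 0 0 0.0023 -1" --pt "0 -0.004 0 0 0 0.0023 -1" --pt "0 -0.004 0 0 0 0.0023 -1" --pt "0 -0.004 0 0 0 0.0023 -1" --pt "0 -0.004 0 0 0 0.0023 -1" --pt "0 -0.004 0 0 0 0.0023 -1" --pt "0 -0.004 0 0 0 0.0023 -1" --pt "0 -0.004 0 0 0 0.0023 -1" --pt "0 -0.004 0 0 0 0.0023 -1"

```text
time_s: 18.95
tool_pos: [0.4885, -0.0384, 0.0417]
orientation: [[0.777, 0.629, 0.003], [0.629, -0.777, -0.002], [0.002, 0.003, -1.0]]
contact_force: [7.6, -6.7, -4.7]
width: 0.255
grip_force: 25.0
```

```bash
python3 -c "
from h import *
tq()"
```

```text
t 18.95 R 0.1605 phi -2.454 yaw-90 -2.461 Ftan 9.97 Frad -1.58 Fz -4.75 Mz -0.08 torque 1.601 +Mz 1.522 w 0.255 z 0.0417
```

Call:
drive_tool --pt "0.0001 -0.0075 0 0 0 0.0045 -1" --pt "0.0001 -0.0075 0 0 0 0.0045 -1" --pt "0.0001 -0.0075 0 0 0 0.0045 -1" --pt "0.0001 -0.0075 0 0 0 0.0045 -1" --pt "0.0001 -0.0075 0 0 0 0.0045 -1" --pt "0.0001 -0.0075 0 0 0 0.0045 -1" --pt "0.0001 -0.0075 0 0 0 0.0045 -1" --pt "0.0001 -0.0075 0 0 0 0.0045 -1" --pt "0.0001 -0.0075 0 0 0 0.0045 -1" --pt "0.0001 -0.0075 0 0 0 0.0045 -1"

```text
time_s: 19.95
tool_pos: [0.4756, -0.0202, 0.0417]
orientation: [[0.858, 0.513, 0.003], [0.513, -0.858, -0.002], [0.001, 0.003, -1.0]]
contact_force: [5.6, -11.4, -2.5]
width: 0.253
grip_force: 25.0
```

```bash
python3 -c "
from h import *
tq()"
```

```text
t 19.95 R 0.1605 phi -2.593 yaw-90 -2.602 Ftan 12.63 Frad 1.13 Fz -2.51 Mz 0.02 torque 2.027 +Mz 2.044 w 0.253 z 0.0417
```

Torque climbed to about 2.04 N m over the last 0.14 rad. To rule out the handle's end stop, I swing back and check it with a fresh pull.

Call:
drive_tool --pt "0.0013 0.0376 0 0 0 -0.0223 -1" --pt "0.0013 0.0376 0 0 0 -0.0223 -1" --pt "0.0013 0.0376 0 0 0 -0.0223 -1" --pt "0.0013 0.0376 0 0 0 -0.0223 -1" --pt "0.0013 0.0376 0 0 0 -0.0223 -1" --pt "0.0013 0.0376 0 0 0 -0.0223 -1" --pt "0.0013 0.0376 0 0 0 -0.0223 -1" --pt "0.0013 0.0376 0 0 0 -0.0223 -1" --pt "0.0013 0.0376 0 0 0 -0.0223 -1" --pt "0.0013 0.0376 0 0 0 -0.0223 -1"

```text
time_s: 20.95
tool_pos: [0.5612, -0.0889, 0.0416]
orientation: [[0.322, 0.947, 0.002], [0.947, -0.322, 0.0], [0.001, 0.001, -1.0]]
contact_force: [2.9, 3.4, 2.2]
width: 0.253
grip_force: 25.0
```

```bash
python3 -c "
from h import *
tq()"
```

```text
t 20.95 R 0.1608 phi -1.895 yaw-90 -1.899 Ftan 1.69 Frad -4.13 Fz 2.25 Mz -0.25 torque 0.271 +Mz 0.021 w 0.253 z 0.0416
```

Call:
drive_tool --pt "0 -0.004 0 0 0 0.0024 -1" --pt "0 -0.004 0 0 0 0.0024 -1" --pt "0 -0.004 0 0 0 0.0024 -1" --pt "0 -0.004 0 0 0 0.0024 -1" --pt "0 -0.004 0 0 0 0.0024 -1" --pt "0 -0.004 0 0 0 0.0024 -1" --pt "0 -0.004 0 0 0 0.0024 -1" --pt "0 -0.004 0 0 0 0.0024 -1" --pt "0 -0.004 0 0 0 0.0024 -1" --pt "0 -0.004 0 0 0 0.0024 -1"

```text
time_s: 21.95
tool_pos: [0.549, -0.0842, 0.0416]
orientation: [[0.397, 0.918, 0.002], [0.918, -0.397, 0.0], [0.001, 0.001, -1.0]]
contact_force: [3.8, 4.3, 4.6]
width: 0.252
grip_force: 25.0
```

```bash
python3 -c "
from h import *
tq()"
```

```text
t 21.95 R 0.1608 phi -1.977 yaw-90 -1.979 Ftan 1.77 Frad -5.41 Fz 4.61 Mz -0.28 torque 0.285 +Mz 0.009 w 0.252 z 0.0416
```

Call:
drive_tool --pt "0.002 -0.0027 0 0 0 0.0016 -1" --pt "0 -0.0027 0 0 0 0.0016 -1" --pt "0 -0.0027 0 0 0 0.0016 -1" --pt "0 -0.0027 0 0 0 0.0016 -1" --pt "0 -0.0027 0 0 0 0.0016 -1" --pt "0 -0.0027 0 0 0 0.0016 -1" --pt "0 -0.0027 0 0 0 0.0016 -1" --pt "0 -0.0027 0 0 0 0.0016 -1" --pt "0 -0.0027 0 0 0 0.0016 -1" --pt "0 -0.0027 0 0 0 0.0016 -1"

```text
time_s: 22.95
tool_pos: [0.5417, -0.0808, 0.0416]
orientation: [[0.443, 0.897, 0.001], [0.897, -0.443, -0.001], [-0.0, 0.001, -1.0]]
contact_force: [3.0, -0.2, 5.6]
width: 0.254
grip_force: 25.0
```

```bash
python3 -c "
from h import *
tq()"
```

```text
t 22.95 R 0.1608 phi -2.027 yaw-90 -2.03 Ftan 2.73 Frad -1.14 Fz 5.57 Mz -0.28 torque 0.44 +Mz 0.16 w 0.254 z 0.0416
```

Call:
drive_tool --pt "0 -0.0027 0 0 0 0.0016 -1" --pt "0 -0.0027 0 0 0 0.0016 -1" --pt "0 -0.0027 0 0 0 0.0016 -1" --pt "0 -0.0027 0 0 0 0.0016 -1" --pt "0 -0.0027 0 0 0 0.0016 -1" --pt "0 -0.0027 0 0 0 0.0016 -1" --pt "0 -0.0027 0 0 0 0.0016 -1" --pt "0 -0.0027 0 0 0 0.0016 -1" --pt "0 -0.0027 0 0 0 0.0016 -1" --pt "0 -0.0027 0 0 0 0.0016 -1"

```text
time_s: 23.95
tool_pos: [0.5345, -0.0771, 0.0416]
orientation: [[0.487, 0.873, 0.001], [0.873, -0.487, -0.001], [0.0, 0.001, -1.0]]
contact_force: [2.6, -0.8, 4.7]
width: 0.252
grip_force: 25.0
```

```bash
python3 -c "
from h import *
tq()"
```

```text
t 23.95 R 0.1607 phi -2.077 yaw-90 -2.08 Ftan 2.64 Frad -0.59 Fz 4.71 Mz -0.26 torque 0.424 +Mz 0.167 w 0.252 z 0.0416
```

Call:
drive_tool --pt "0 -0.0027 0 0 0 0.0016 -1" --pt "0 -0.0027 0 0 0 0.0016 -1" --pt "0 -0.0027 0 0 0 0.0016 -1" --pt "0 -0.0027 0 0 0 0.0016 -1" --pt "0 -0.0027 0 0 0 0.0016 -1" --pt "0 -0.0027 0 0 0 0.0016 -1" --pt "0 -0.0027 0 0 0 0.0016 -1" --pt "0 -0.0027 0 0 0 0.0016 -1" --pt "0 -0.0027 0 0 0 0.0016 -1" --pt "0 -0.0027 0 0 0 0.0016 -1"

```text
time_s: 24.95
tool_pos: [0.5276, -0.0729, 0.0416]
orientation: [[0.531, 0.848, 0.001], [0.848, -0.531, -0.001], [0.0, 0.001, -1.0]]
contact_force: [3.7, -0.4, 5.7]
width: 0.254
grip_force: 25.0
```

```bash
python3 -c "
from h import *
tq()"
```

```text
t 24.95 R 0.1607 phi -2.127 yaw-90 -2.13 Ftan 3.41 Frad -1.61 Fz 5.74 Mz -0.24 torque 0.547 +Mz 0.303 w 0.254 z 0.0416
```

Call:
drive_tool --pt "0 -0.0027 0 0 0 0.0016 -1" --pt "0 -0.0027 0 0 0 0.0016 -1" --pt "0 -0.0027 0 0 0 0.0016 -1" --pt "0 -0.0027 0 0 0 0.0016 -1" --pt "0 -0.0027 0 0 0 0.0016 -1" --pt "0 -0.0027 0 0 0 0.0016 -1" --pt "0 -0.0027 0 0 0 0.0016 -1" --pt "0 -0.0027 0 0 0 0.0016 -1" --pt "0 -0.0027 0 0 0 0.0016 -1" --pt "0 -0.0027 0 0 0 0.0016 -1"

```text
time_s: 25.95
tool_pos: [0.5209, -0.0685, 0.0416]
orientation: [[0.573, 0.82, 0.001], [0.82, -0.573, -0.0], [0.0, 0.001, -1.0]]
contact_force: [4.1, 0.4, 5.0]
width: 0.257
grip_force: 25.0
```

```bash
python3 -c "
from h import *
tq()"
```

```text
t 25.95 R 0.1607 phi -2.178 yaw-90 -2.18 Ftan 3.12 Frad -2.69 Fz 4.99 Mz -0.31 torque 0.501 +Mz 0.191 w 0.257 z 0.0416
```

Call:
drive_tool --pt "0 -0.0027 0 0 0 0.0016 -1" --pt "0 -0.0027 0 0 0 0.0016 -1" --pt "0 -0.0027 0 0 0 0.0016 -1" --pt "0 -0.0027 0 0 0 0.0016 -1" --pt "0 -0.0027 0 0 0 0.0016 -1" --pt "0 -0.0027 0 0 0 0.0016 -1" --pt "0 -0.0027 0 0 0 0.0016 -1" --pt "0 -0.0027 0 0 0 0.0016 -1" --pt "0 -0.0027 0 0 0 0.0016 -1" --pt "0 -0.0027 0 0 0 0.0016 -1"

```text
time_s: 26.95
tool_pos: [0.5148, -0.064, 0.0416]
orientation: [[0.613, 0.79, 0.002], [0.79, -0.613, -0.001], [0.001, 0.002, -1.0]]
contact_force: [7.3, -4.4, 3.8]
width: 0.255
grip_force: 25.0
```

```bash
python3 -c "
from h import *
tq()"
```

```text
t 26.95 R 0.1607 phi -2.225 yaw-90 -2.23 Ftan 8.46 Frad -0.99 Fz 3.8 Mz -0.15 torque 1.358 +Mz 1.206 w 0.255 z 0.0416
```

Call:
drive_tool --pt "0 -0.0011 0 0 0 0.0006 -1" --pt "0 -0.0011 0 0 0 0.0006 -1" --pt "0 -0.0011 0 0 0 0.0006 -1" --pt "0 -0.0011 0 0 0 0.0006 -1" --pt "0 -0.0011 0 0 0 0.0006 -1" --pt "0 -0.0011 0 0 0 0.0006 -1" --pt "0 -0.0011 0 0 0 0.0006 -1" --pt "0 -0.0011 0 0 0 0.0006 -1" --pt "0 -0.0011 0 0 0 0.0006 -1" --pt "0 -0.0011 0 0 0 0.0006 -1"

```text
time_s: 27.95
tool_pos: [0.5126, -0.0624, 0.0417]
orientation: [[0.628, 0.779, 0.003], [0.779, -0.628, -0.002], [0.001, 0.004, -1.0]]
contact_force: [10.7, -5.9, 0.7]
width: 0.254
grip_force: 25.0
```

```bash
python3 -c "
from h import *
tq()"
```

```text
t 27.95 R 0.1607 phi -2.241 yaw-90 -2.249 Ftan 12.09 Frad -2.0 Fz 0.68 Mz -0.09 torque 1.942 +Mz 1.85 w 0.254 z 0.0417
```

Call:
drive_tool --pt "0 -0.0006 0 0 0 0.0003 -1" --pt "0 -0.0006 0 0 0 0.0003 -1" --pt "0 -0.0006 0 0 0 0.0003 -1" --pt "0 -0.0006 0 0 0 0.0003 -1" --pt "0 -0.0006 0 0 0 0.0003 -1" --pt "0 -0.0006 0 0 0 0.0003 -1" --pt "0 -0.0006 0 0 0 0.0003 -1" --pt "0 -0.0006 0 0 0 0.0003 -1" --pt "0 -0.0006 0 0 0 0.0003 -1" --pt "0 -0.0006 0 0 0 0.0003 -1"

```text
time_s: 28.95
tool_pos: [0.5114, -0.0613, 0.0417]
orientation: [[0.635, 0.773, 0.004], [0.773, -0.635, -0.002], [0.001, 0.004, -1.0]]
contact_force: [11.8, -7.2, -0.1]
width: 0.254
grip_force: 25.0
```

```bash
python3 -c "
from h import *
tq()"
```

```text
t 28.95 R 0.1606 phi -2.252 yaw-90 -2.259 Ftan 13.69 Frad -1.81 Fz -0.09 Mz -0.12 torque 2.199 +Mz 2.08 w 0.254 z 0.0417
```

Away from the stop, the fresh pull took about 2.0–2.1 N m with the nut creeping round, so it is tight. I ease off, release and lift clear.

Call:
drive_tool --pt "0 0.008 0 0 0 -0.004 -1" --pt "0 0.008 0 0 0 -0.004 -1" --pt "0 0 0 0 0 0 0.2" --pt "0 0 0 0 0 0 0.2" --pt "0 0 0 0 0 0 0.2" --pt "0 0 0 0 0 0 0.2" --pt "0 0 0 0 0 0 0.2" --pt "0 0 0 0 0 0 0.2" --pt "0 0 -0.05 0 0 0 0.2" --pt "0 0 -0.1 0 0 0 0.2"

```text
time_s: 29.95
tool_pos: [0.5126, -0.0632, 0.0849]
orientation: [[0.615, 0.789, -0.004], [0.789, -0.615, 0.001], [-0.002, -0.004, -1.0]]
contact_force: [-0.3, 0.9, 0.7]
width: 0.599
grip_force: 0.0
```

Call:
drive_tool --pt "0 0 -0.15 0 0 0 0.2" --pt "0 0 -0.15 0 0 0 0.2" --pt "0 0 -0.15 0 0 0 0.2" --pt "-0.15 0 0 0 0 0 0.2" --pt "-0.15 0 0 0 0 0 0.2" --pt "-0.15 0 0 0 0 0 0.2" --pt "0 0 0 0 0 0 0.2" --pt "0 0 0 0 0 0 0.2" --pt "0 0 0 0 0 0 0.2" --pt "0 0 0 0 0 0 0.2"

```text
time_s: 30.95
tool_pos: [0.4314, -0.169, 0.2209]
orientation: [[0.614, 0.79, -0.0], [0.79, -0.614, 0.0], [0.0, -0.0, -1.0]]
contact_force: [0.1, 0.6, -0.7]
width: 0.602
grip_force: 0.0
```

```bash
python3 - <<'E'
from h import *
st();find()
p=viewer.snapshot("top");cv2.imwrite('pics/g.png',cv2.resize(p["frame"][120:320,220:440],None,fx=2.9,fy=2.9,interpolation=2))
E
```

```text
30.95 [-0.453  0.092  1.733  0.     1.317  0.208] [ 0.4314 -0.169   0.2209] [ 0.06  0.58 -0.69] [-0.01  0.1  -0.01] 0.602 0.0
[[ 0.614  0.79  -0.   ]
 [ 0.79  -0.614  0.   ]
 [ 0.    -0.    -1.   ]]
scene stud 0.76 [322.  253.5] [0.6144 0.0616 0.0625]
scene stud 0.32 [302.9 193.5] [ 0.5175 -0.0655  0.0625]
scene grip 0.64 [304.1 192.7] [ 0.5097 -0.0693  0.057 ]
scene lever_tab 0.45 [306.9 227.2] [0.5921 0.0085 0.076 ]
scene strap 0.7 [319.1 266.1] [0.6195 0.0591 0.032 ]
scene anvil 0.82 [371.8 293.9] [0.5892 0.1543 0.    ]
scene setter 0.53 [322.5 375. ] [0.7695 0.19   0.    ]
scene mallet 0.83 [471.  304.4] [0.499  0.3004 0.    ]
scene tin 0.7 [167.5 220.4] [ 0.6964 -0.2683  0.    ]
top stud 0.81 [299.6 222.7] [0.6127 0.0685 0.0625]
top stud 0.63 [476.7 182.7] [ 0.6782 -0.2488  0.0625]
top grip 0.96 [373.4 277. ] [ 0.5141 -0.0597  0.057 ]
top grip 0.45 [277.7 361.6] [0.3717 0.1099 0.057 ]
top lever_tab 0.68 [328.9 233.6] [0.5901 0.017  0.076 ]
top strap 0.68 [303.5 227.6] [0.6086 0.0631 0.032 ]
top strap 0.55 [235.3 152.6] [0.7539 0.1891 0.032 ]
top anvil 0.77 [256.2 239.1] [0.5936 0.1547 0.    ]
top setter 0.49 [236.8 153.2] [0.7629 0.1921 0.    ]
top rivet_jar 0.61 [279.2 362.3] [0.3643 0.1129 0.    ]
top mallet 0.74 [179.8 291.4] [0.4975 0.2986 0.    ]
top tin 0.87 [477.1 183.9] [ 0.6912 -0.2689  0.    ]
```

View pics/g.png

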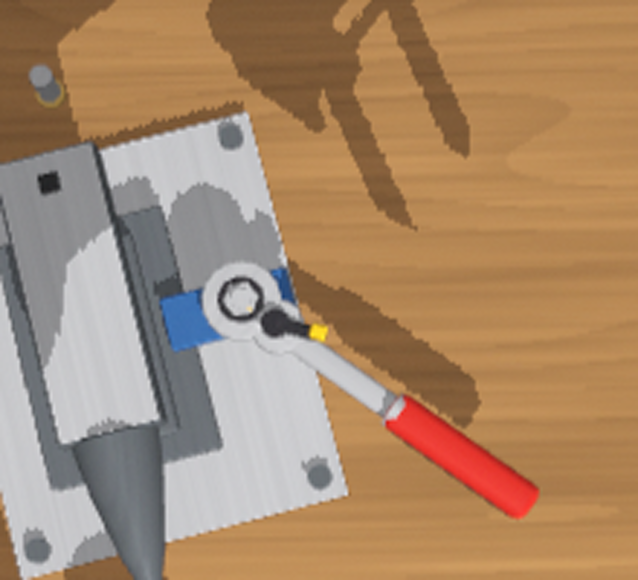

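The lever tab (318,332) lies on the counter-clockwise side of the handle, which is the tighten setting. The anvil, strap and setter are where they were, and the gripper is clear.

```bash
python3 -c "
from h import *
print(workorder.sign_off())"
```

```text
the job is handed in; nothing more can be done
None
```

The lever is set to tighten and left there, the nut is tight at about 2 N m (last reading while pulling 2.08 N m, good to about ±0.1), the handle is released, nothing else on the bench appears to have moved, and the job was handed in at about 31 s (no verdict was returned).

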